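# Gauge the inside depth of a lacquered perfume bottle

### The arm

A 6-joint arm with a two-finger parallel gripper is mounted at the origin on the work surface. World frame = base frame: x ahead of the robot, y to its left, z up, the work surface at z = 0. Lengths are in m, angles in degrees, forces in N, time in s.
With the tool pointing down it reaches from about 0.375 to 0.9 m from the base axis. Payload 3.1 kg.
Tool frame: the origin (TCP) lies at the very end of the fingers, on their centre line; the grasp point (between the pads) lies behind it (bot.grip_depth is the z of the grasp point in the tool frame, in m); z points along the fingers, y is the direction in which the jaws open and shut (so a half turn about z gives the same grasp; the last joint's range is limited). The gripper opens to 87 mm and grips with 3 to 60 N. Pads are 19 mm wide; open, the fingers measure 117 mm over their backs; the gripper's body (75 mm by 190 mm) begins 51 mm behind the grasp point.
Start: joints at [52.798, 30.224, 82.088, -0, 67.689, -10.227], TCP at [0.283, 0.557, 0.223] pointing down, gripper open.
Joint ranges: [-176.69, 176.69], [-43.24, 126.21], [12.49, 139.97], [-82, 262], [0, 151.66], [-163.58, 163.58]. Speed limits (degrees/s): [159.86, 159.86, 180, 180, 180, 180].

### API

Orientations are given as a 3x3 rotation matrix whose columns are the frame's x, y, z axes.
In Python, from rig import bot, vision gives the robot as it stands. The module is installed in compiled form; this text tells all that it offers.
- The arm moves only by the shell command python3 -m jog 'ROWS'. ROWS is JSON, a list of rows, each a list of 3 entries, a list of its own where there are three numbers: the shift along the tool's x, y, z in mm, then the turn, a rotation vector about the tool's x, y, z in degrees, then the closure, from 0 (fully open) to 1 (shut). In form: [[[dx, dy, dz], [wx, wy, wz], fingers], ...]. A call has 1 to 12 rows; each row is the pose to reach, as a shift and turn from the pose commanded when the call began, along the tool's axes at that moment; what a row does not reach only later rows make up. A row lasts 1/12 s, in which the tool goes at most 41.7 mm and 7.16 degrees, less where a joint would pass 70% of its speed; a pose out of reach is approached as far as the arm can. A call with a gripper value outside its range is refused whole. The fingers move at their own pace and stop on an object; the grip force is fixed at half the most. Time passes only in rows, so rows that repeat a pose let the fingers close. It gives the time, the measured TCP pose, the force and the opening at its end, in the units of the state.
- bot.read_state(): the state, without advancing time (a new reading comes with each control period).
- vision.capture(name): name is "scene" or "top" or "wrist"; returns the picture (480x640x3 uint8, red, green, blue); there is no depth.
- vision.camera_info(name): a dict with "intrinsics" (3x3 intrinsics, pixels), "dist" ([k1, k2, p1, p2, k3] as OpenCV has them; the pictures are not rectified), "camera_from_world" (4x4, takes a point from world to camera coordinates); the wrist camera has in their place "mount" (4x4, takes a point from camera to tool coordinates, whose origin is the TCP and whose axes are the flange's). Camera axes: x right, y up, looking along -z (the intrinsics and any distortion apply to the point x, -y, -z); pixel columns grow to the right and rows downward; lengths in m; the calibration is good to about 2 mm. A picture is of the moment at which its call begins: read the wrist's pose just before it. camera_info takes no time and is no camera call.
- bot.hand_in(): hands the job in, once; it reports no verdict.
The state is a dict: "time_s": time; "joint_positions": joint angles; "qvel": joint speeds; "tau": joint torques, N m; "position": TCP position; "tcp_rot": TCP orientation; "force": force on the tool from outside, world axes, zero at the start; "moment": the same for the moment, N m; "opening": opening from 0.0 (shut) to 1.0 (fully open).
Only numpy, scipy, OpenCV 4.12 (cv2) and the standard library are available. Lean on these libraries where they do the work, as an engineer would, in place of code of your own. Each camera call takes 0.05 s, during which the arm holds its last target. There are 200 camera calls.

### The job

Measure how deep the open perfume bottle is inside, so that its new spray tube can be cut to length: lift the depth gauge out of its wooden block and set its foot flat on the bottle's neck. Then push the rod gently down through the foot until it bottoms out, keep it pressed lightly against the bottom for a second or two, and leave the gauge standing there, foot on the neck and rod on the bottom, to be read. Never push hard on the glass, keep the bottle upright and about where it is, and leave the other things on the vanity alone.

Things in the scene. Friction and masses are not known exactly. Their poses are not given: they have to be found in the camera images.
- gauge_knob (a point): Centre of the depth gauge's knob: an upright knurled aluminium cylinder, 22 mm in diameter, 24 mm tall, fixed on top of the gauge's rod. The steel rod, 8 mm thick with a mark every 10 mm, runs 116 mm from the knob's underside down to its tapered nylon tip, so the tip is 128 mm below this point. The gauge stands upright and weighs 0.13 kg. z is up along the rod.
- gauge_foot (a point): Centre of the flat underside of the gauge's sliding foot: a steel disc 34 mm in diameter and 6 mm thick, with a boss 18 mm in diameter and 10 mm tall on it; the rod passes through its middle. At the start this underside rests on the top of the wooden block. z is up.
- gauge_rod (a joint): How far the rod has been pushed down through its foot, m. At value q the tip is 12 mm + q below the foot's underside and the knob's centre 116 mm - q above it. Starts between 0 and 0.016, end stop at 0.080. The rod slides against a friction of about 3 N and stays wherever it is left.
- bottle: Round perfume bottle of dark lacquered glass that cannot be seen through, 79 mm across, loose, 0.2 to 0.4 kg. Origin: centre of its underside. More than 24 N, even as a brief knock, may damage the glass, so feel for the bottom at no more than about 12 mm/s; 6 to 12 N of downward push in all, 3 N of which is the foot's friction, is enough to hold the rod on the bottom.
- bottle_rim (a point): Centre of the flat top of the bottle's open neck, 86 mm above the vanity top; z up along the bottle's axis. The neck is 23 mm across outside and 22 mm long, with a bore 12 mm in diameter. Below it the bottle is hollow, down to a flat glass bottom (bottle_bottom, bottle_floor) of unknown thickness: the inside depth from this point is between 56 and 76 mm and is not shown or measured.
- block: Gauge block of dark wood, fixed, 64 by 64 mm and 44 mm tall, with an upright blind hole 14 mm in diameter and 36 mm deep in the middle of its top, where the gauge stands at the start. Origin: centre of its underside, z up.
- tray: Black silicone hair tie tray, 90 by 160 mm and 16 mm tall. Bystander. Origin: centre of its underside.
- sprayer: New twist-on spray top with its long thin plastic tube, some 115 mm long in all and 22 mm across, lying in the tray. Bystander. Origin: near its middle.
- dish: White ceramic ring dish, 90 mm across and 22 mm tall. Bystander. Origin: centre of its underside.
- clipper: Small aluminium nail clipper, 60 mm long, 12 mm wide and about 12 mm tall. Bystander. Origin: centre of its underside.
Mind the look-alikes: they are no part of the job. What is shaped like the bottle but green or yellow is not meant. There is more than one size of the part that bears gauge_knob; the job needs the smaller.

How it is judged (in metres and radians):
On the way, in this order (a step that is already met when the one before it is completed fails the run):
1. the gauge's foot stands flat on the bottle's neck, centred within 5 mm, with the rod's tip in the bore (horizontal distance between gauge_foot and bottle_rim below 0.005 m and z of gauge_foot in the frame of bottle_rim below 0.002 m and angle between gauge_foot's own z axis and vertical below 0.09 rad), for 0.1 s.
2. the rod is pressed on the bottle's bottom with more than 1.5 N for about a second (0.8 s), the foot still on the neck (contact force between gauge_rod and bottle_bottom above 1.5 N and z of gauge_foot in the frame of bottle_rim below 0.002 m and horizontal distance between gauge_foot and bottle_rim below 0.005 m), for 0.8 s.
At the end, for the whole second after the job is handed in: The gauge is released and at rest, upright within 5 degrees, its foot flat on the bottle's neck (gap under 2 mm, centred within 5 mm), the rod's tip on the bottle's bottom (gap under 1.5 mm), the bottle upright within 3 degrees (all of step 1 and z of gauge_tip in the frame of bottle_floor below 0.0015 m and angle between bottle_rim's own z axis and vertical below 0.05 rad and linear speed of gauge below 0.02 m/s and contact force between the fingers and gauge below 0.05 N); the robot touches nothing.
It fails at once if gauge and bottle are pressed on each other with more than 24 N (contact force between gauge and bottle above 24 N).
It fails at once if the bottle is tipped more than 9 degrees or moved more than 30 mm (angle between bottle_rim's own z axis and vertical above 0.16 rad or distance of bottle_rim from where it was at the start of the episode above 0.03 m).
It fails at once if a bystander is moved more than 20 mm (distance of any of tray, sprayer, dish, clipper from where it was at the start of the episode above 0.02 m).
It also fails if it takes over 51 s, if anything falls off the work surface, if the arm or the gripper's body presses on something with over 40 N, if the wrist force passes 120 N, or if a joint passes its speed limit or range.

## Working session

There is one attempt and no reset: what is moved stays moved. The work goes in short steps, Python scripts to look and compute and a shell command to move; the robot and the scene stay as the last step left them, time stands still between calls to the robot, and variables do not carry over. Pictures are saved under pics/ and viewed, about 8 in all and at most 12, crops included, and the job is handed in when it is done.

```bash
mkdir -p pics; cat > h.py <<'E'
import numpy as np, cv2
from rig import bot, vision
def cap(cam, name):
    st=bot.read_state(); im=vision.capture(cam)
    cv2.imwrite(f'pics/{name}.png', im[:,:,::-1]); return st, im
def cfw(cam, st=None):
    i=vision.camera_info(cam)
    if cam!='wrist': return i, np.array(i['camera_from_world'])
    T=np.eye(4); T[:3,:3]=st['tcp_rot']; T[:3,3]=st['position']
    return i, np.linalg.inv(T@np.array(i['mount']))
def ray(cam,px,st=None):
    i,M=cfw(cam,st)
    p=cv2.undistortPoints(np.array([[px]],float),np.array(i['intrinsics']),np.array(i['dist'])).ravel()
    W=np.linalg.inv(M); d=W[:3,:3]@np.array([p[0],-p[1],-1.]); return W[:3,3],d
def onz(cam,px,z,st=None):
    o,d=ray(cam,px,st); return o+d*(z-o[2])/d[2]
def proj(cam,P,st=None):
    i,M=cfw(cam,st); c=M[:3,:3]@np.array(P)+M[:3,3]
    return cv2.projectPoints(np.array([[c[0],-c[1],-c[2]]]),np.zeros(3),np.zeros(3),np.array(i['intrinsics']),np.array(i['dist']))[0].ravel()
def tri(cs):
    A=np.zeros((3,3));b=np.zeros(3)
    for cam,px,st in cs:
        o,d=ray(cam,px,st); d=d/np.linalg.norm(d); Q=np.eye(3)-np.outer(d,d); A+=Q;b+=Q@o
    x=np.linalg.solve(A,b); return x
E
python3 - <<'E'
from h import *
a=cap('scene','s0')[1]; b=cap('top','t0')[1]
for c in('scene','top'):
    M=np.linalg.inv(np.array(vision.camera_info(c)['camera_from_world'])); print(c,M[:3,3].round(3),(-M[:3,2]).round(2))
st=bot.read_state(); print(st, bot.grip_depth)
E
```

```text
scene [0.855 0.464 0.63 ] [-0.41 -0.59 -0.69]
top [0.376 0.048 1.076] [ 0.16  0.   -0.99]
{'time_s': 0.1, 'joint_positions': array([ 5.27978160e+01,  3.02739085e+01,  8.21476274e+01, -1.73474362e-04,
        6.76860408e+01, -1.02289760e+01]), 'qvel': array([ 0.01027672, -0.14079432, -0.25413176, -0.10613545,  0.12078089,
       -0.07025956]), 'tau': array([-5.35189101e-04, -4.40990531e+01, -1.77148497e+01,  6.34428416e-02,
        5.34784596e-02, -7.11668599e-05]), 'position': array([0.28308865, 0.5565081 , 0.22167444]), 'tcp_rot': array([[-8.91219052e-01,  4.53571734e-01, -1.13300019e-03],
       [ 4.53573029e-01,  8.91217856e-01, -1.49718704e-03],
       [ 3.30668280e-04, -1.84821994e-03, -9.99998237e-01]]), 'force': array([-0.31468526,  0.23285602, -0.36894668]), 'moment': array([0.02324211, 0.00274427, 0.01742246]), 'opening': 0.9983449804010042} -0.0187
```

View pics/s0.png

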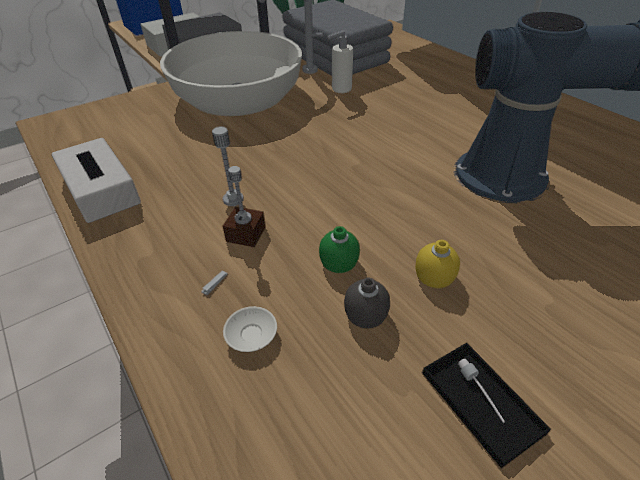

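View pics/t0.png

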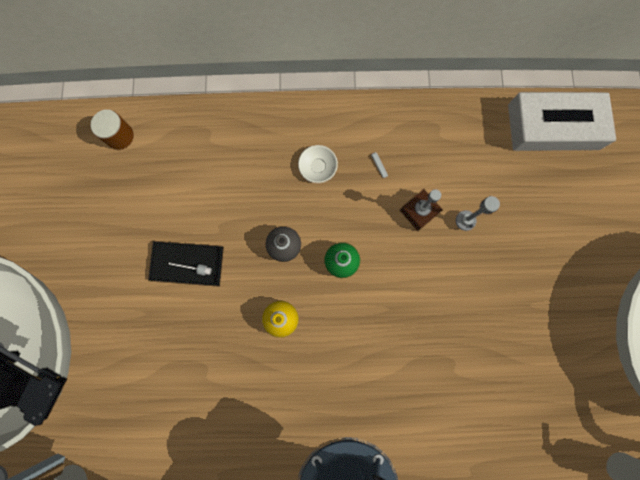

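Scene and top views. There are two knobs: the small gauge in the block at scene (235,174) / top (435,196), and a larger gauge standing free at scene (221,137) / top (490,205). There are three bottles: dark at scene (368,305) / top (283,243), green at scene (340,250), and yellow at scene (438,264). I choose the block's small gauge and the dark bottle. Next is one composite close crop.

```bash
python3 - <<'E'
from h import *
s=cv2.imread('pics/s0.png');t=cv2.imread('pics/t0.png')
def c(im,x,y): return cv2.resize(im[y:y+75,x:x+100],None,fx=4,fy=4,interpolation=cv2.INTER_CUBIC)
# origins
o=[(195,160),(320,262),(400,170),(235,210)]
cv2.imwrite('pics/c0.png',np.vstack([np.hstack([c(s,*o[0]),c(s,*o[1])]),np.hstack([c(t,*o[2]),c(t,*o[3])])]))
E
```

```text
(no output)
```

View pics/c0.png

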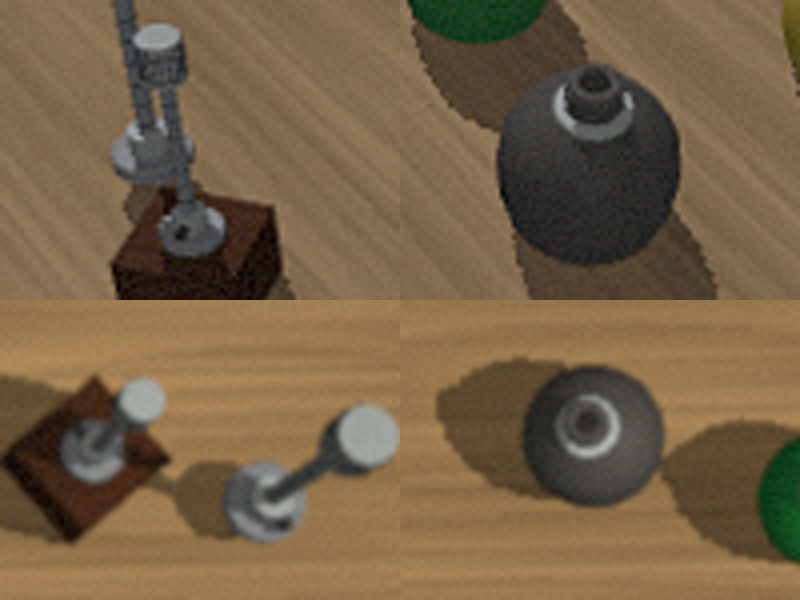

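```bash
python3 - <<'E'
from h import *
k=tri([('scene',(234.3,169.5),0),('top',(435.5,195),0)]); b=tri([('scene',(368.8,280.8),0),('top',(282,240),0)])
print('knobtop',k,'rim',b)
print('foot top z.05',onz('top',(423.2,207.8),.05)); print('knob scene at z',onz('scene',(234.3,169.5),k[2]),onz('top',(435.5,195),k[2]))
print('rim',onz('scene',(368.8,280.8),.086),onz('top',(282,240),.086))
print('big knob',tri([('scene',(221,131),0),('top',(491,204.5),0)]))
print(vision.camera_info('wrist')['mount'].__array__().round(3))
# block corners top z .044
for p in [(4,160),(97,78),(168,160),(72,242)]: print(onz('top',(400+p[0]/4,170+p[1]/4),.044).round(4))
E
```

```text
knobtop [ 0.59690108 -0.18100516  0.16224371] rim [0.52551318 0.12639746 0.08616038]
foot top z.05 [ 0.59500984 -0.17959241  0.05      ]
knob scene at z [ 0.59748474 -0.1819716   0.16224371] [ 0.59606747 -0.18039532  0.16224371]
rim [0.52540499 0.12631076 0.086     ] [0.52554898 0.12639786 0.086     ]
big knob [ 0.5702233  -0.28045103  0.18685511]
[[ 0.001  0.964  0.267  0.072]
 [ 1.    -0.001 -0.     0.001]
 [ 0.     0.267 -0.964 -0.162]
 [ 0.     0.     0.     1.   ]]
[ 0.5924 -0.1317  0.044 ]
[ 0.6376 -0.1857  0.044 ]
[ 0.5905 -0.2222  0.044 ]
[ 0.546  -0.1666  0.044 ]
```

Both views agree: the small knob's top is at (0.597,-0.181,0.162), so q is about 10 mm, and the rim is at (0.5255,0.1263,0.086). Now I move above the knob.

```bash
python3 -m jog '[[[-307,-257.5,-18],[0,0,31.5],0],[[-307,-257.5,-18],[0,0,31.5],0],[[-307,-257.5,-18],[0,0,31.5],0],[[-307,-257.5,-18],[0,0,31.5],0],[[-307,-257.5,-18],[0,0,31.5],0],[[-613.8,-515.1,-18],[0,0,63.03],0],[[-613.8,-515.1,-18],[0,0,63.03],0],[[-613.8,-515.1,-18],[0,0,63.03],0],[[-613.8,-515.1,-18],[0,0,63.03],0],[[-613.8,-515.1,-18],[0,0,63.03],0],[[-613.8,-515.1,-18],[0,0,63.03],0],[[-613.8,-515.1,-18],[0,0,63.03],0]]'; python3 -c "
from h import *;print(bot.read_state()['tcp_rot'])"
```

```text
time_s: 1.1
position: [0.479, 0.0951, 0.236]
tcp_rot: [[0.0, 1.0, -0.001], [1.0, -0.0, 0.0], [0.0, -0.001, -1.0]]
force: [1.0, 0.4, 0.3]
opening: 0.996
[[ 3.58481331e-04  9.99999762e-01 -5.89203378e-04]
 [ 9.99999928e-01 -3.58409661e-04  1.21741278e-04]
 [ 1.21530072e-04 -5.89246978e-04 -9.99999819e-01]]
```

```bash
python3 -m jog '[[[-270,115,0],[0,0,0],0],[[-270,115,0],[0,0,0],0],[[-270,115,0],[0,0,0],0],[[-270,115,0],[0,0,0],0],[[-270,115,0],[0,0,0],0],[[-270,115,0],[0,0,0],0],[[-270,115,0],[0,0,0],0],[[-270,115,0],[0,0,0],0],[[-270,115,0],[0,0,0],0],[[-270,115,0],[0,0,0],0],[[-270,115,0],[0,0,0],0]]'; python3 - <<'E'
from h import *
st,im=cap('wrist','w1'); print(st['position'],st['force'])
for z in(.162,.06,.044): print(z,proj('wrist',(.597,-.181,z),st).round(1))
E
```

```text
time_s: 2.02
position: [0.5929, -0.1714, 0.2356]
tcp_rot: [[-0.001, 1.0, -0.002], [1.0, 0.001, 0.001], [0.001, -0.002, -1.0]]
force: [-0.4, 0.6, -0.5]
opening: 0.997
[ 0.59288168 -0.17136429  0.2356476 ] [-0.41552708  0.5607036  -0.54397347]
0.162 [319.9 267.9]
0.06 [318.9 232.7]
0.044 [318.8 228.9]
```

View pics/w1.png

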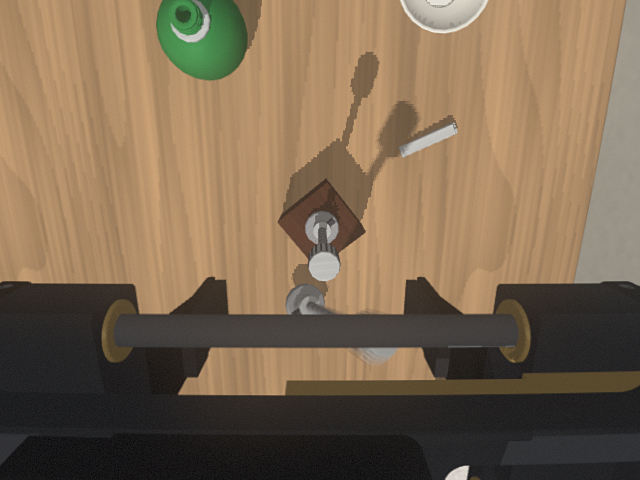

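The wrist view shows the knob top at about (324,266) and the foot on the block at (322,226). The larger gauge is behind it, at (305,300) to (375,350).

```bash
python3 - <<'E'
from h import *
st=bot.read_state(); print(st['position'])
im=cv2.imread('pics/w1.png'); g=cv2.cvtColor(im,cv2.COLOR_BGR2GRAY)
m=((g>150)&(np.ptp(im.astype(int),axis=2)<25)).astype(np.uint8)
m[:240]=0; m[290:]=0; m[:,:300]=0;m[:,350:]=0
n,l,s,c=cv2.connectedComponentsWithStats(m); i=1+s[1:,4].argmax(); print(s[i],c[i])
for p in(c[i],(323.5,266)): print(onz('wrist',p,.162,st).round(4))
print(onz('wrist',(322,226),.05,st))
print(tri([('scene',(234.3,169.5),0),('top',(435.5,195),0),('wrist',c[i],st)]))
E
```

```text
[ 0.59306567 -0.17116784  0.23593987]
[309 252  31  29 691] [323.74095514 266.23589001]
[ 0.5999 -0.1797  0.162 ]
[ 0.5997 -0.1795  0.162 ]
[ 0.60038662 -0.17651656  0.05      ]
[ 0.59799205 -0.18020031  0.16261745]
```

```bash
python3 -m jog '[[[-9,5.5,0],[0,0,0],0],[[-9,5.5,30],[0,0,0],0],[[-9,5.5,60],[0,0,0],0],[[-9,5.5,90],[0,0,0],0],[[-9,5.5,105],[0,0,0],0],[[-9,5.5,105],[0,0,0],0],[[-9,5.5,105],[0,0,0],0.4]]'; python3 -m jog '[[[0,0,0],[0,0,0],0.6],[[0,0,0],[0,0,0],0.6],[[0,0,0],[0,0,0],1],[[0,0,0],[0,0,0],1],[[0,0,0],[0,0,0],1],[[0,0,0],[0,0,0],1],[[0,0,0],[0,0,0],1],[[0,0,0],[0,0,0],1]]'; python3 -m jog '[[[0,0,0],[0,0,0],1],[[0,0,0],[0,0,0],1],[[0,0,0],[0,0,0],1],[[0,0,0],[0,0,0],1]]'
```

```text
time_s: 2.65
position: [0.5994, -0.1814, 0.1307]
tcp_rot: [[-0.001, 1.0, -0.001], [1.0, 0.001, 0.001], [0.001, -0.001, -1.0]]
force: [-0.1, -0.4, 0.5]
opening: 0.972
time_s: 3.32
position: [0.5994, -0.182, 0.1312]
tcp_rot: [[0.0, 1.0, 0.0], [1.0, -0.0, -0.0], [-0.0, 0.0, -1.0]]
force: [0.2, -0.1, -0.0]
opening: 0.404
time_s: 3.65
position: [0.5993, -0.1819, 0.1311]
tcp_rot: [[0.0, 1.0, -0.0], [1.0, -0.0, 0.0], [0.0, -0.0, -1.0]]
force: [-0.4, -0.4, 0.3]
opening: 0.24
```

```bash
python3 -m jog '[[[0,0,0],[0,0,0],1],[[0,0,0],[0,0,0],1],[[0,0,-5],[0,0,0],1],[[0,0,-12],[0,0,0],1],[[0,0,-22],[0,0,0],1],[[0,0,-35],[0,0,0],1],[[0,0,-55],[0,0,0],1],[[0,0,-75],[0,0,0],1],[[0,0,-90],[0,0,0],1],[[0,0,-100],[0,0,0],1],[[0,0,-100],[0,0,0],1],[[0,0,-100],[0,0,0],1]]'
```

```text
time_s: 4.65
position: [0.5995, -0.182, 0.2319]
tcp_rot: [[0.0, 1.0, 0.001], [1.0, -0.0, -0.001], [-0.001, 0.001, -1.0]]
force: [0.1, 0.4, -2.0]
opening: 0.241
```

```bash
python3 -m jog '[[[8,-2,0],[0,0,0],1],[[28,-7,0],[0,0,0],1],[[56,-13,0],[0,0,0],1],[[88,-21,0],[0,0,0],1],[[121,-29,0],[0,0,0],1],[[154,-37,0],[0,0,0],1],[[187,-45,0],[0,0,0],1],[[220,-53,0],[0,0,0],1],[[252,-61,0],[0,0,0],1],[[280,-67,0],[0,0,0],1],[[299,-72,0],[0,0,0],1],[[307,-74,0],[0,0,0],1]]'; python3 -m jog '[[[0,0,0],[0,0,0],1],[[0,0,0],[0,0,0],1],[[0,0,0],[0,0,0],1]]'; python3 - <<'E'
from h import *
print(bot.read_state()['position'])
_,s=cap('scene','s2');_,t=cap('top','t2');st,w=cap('wrist','w2')
print(st['position'])
z=lambda im,x,y,a,b,f: cv2.resize(im[y:y+b,x:x+a],None,fx=f,fy=f,interpolation=cv2.INTER_CUBIC)
A=z(s,300,170,133,150,3); B=z(w,220,120,200,150,2.0); C=z(t,235,180,133,100,3)
o=np.zeros((600,800,3),np.uint8)
o[:450,:399]=A; o[:300,400:800]=B; o[300:600,400:799]=C
cv2.imwrite('pics/c2.png',o[:,:,::-1])
for c in('scene','top','wrist'): print(c,[proj(c,(.5255,.1263,zz),st).round(1).tolist() for zz in (.086,.12,.144,.25)])
E
```

```text
time_s: 5.65
position: [0.5227, 0.1281, 0.2298]
tcp_rot: [[-0.003, 1.0, -0.004], [1.0, 0.003, 0.001], [0.001, -0.004, -1.0]]
force: [0.6, -0.2, -0.8]
opening: 0.234
time_s: 5.9
position: [0.5257, 0.124, 0.2308]
tcp_rot: [[0.001, 1.0, -0.0], [1.0, -0.001, -0.001], [-0.001, -0.0, -1.0]]
force: [-1.0, 0.4, -1.2]
opening: 0.24
[0.5257091  0.1240131  0.23077075]
[0.52589134 0.12375091 0.23096532]
scene [[368.8, 280.8], [370.1, 266.7], [371.1, 256.2], [376.4, 202.5]]
top [[282.0, 240.0], [280.7, 237.5], [279.7, 235.7], [274.5, 226.1]]
wrist [[313.8, 227.4], [313.6, 237.2], [313.4, 245.6], [311.8, 312.3]]
```

View pics/c2.png

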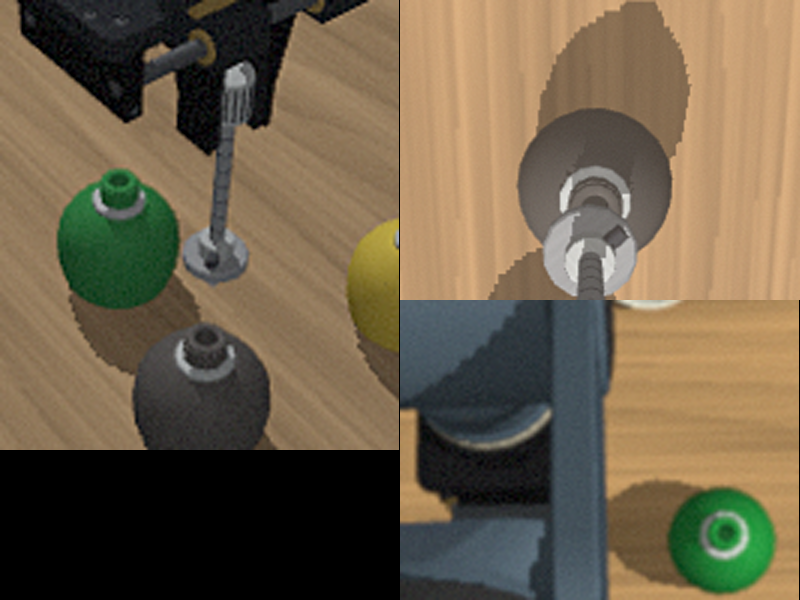

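The scene crop shows the foot at about (372,254) above the dark neck. In the wrist crop the foot is at column 315 and the bottle at about 318, so the foot should go about 1.5–2 mm in +x. I shift, lower to just above the rim, and measure again.

```bash
python3 -m jog '[[[0,1.5,6],[0,0,0],1],[[0,1.5,12],[0,0,0],1],[[0,1.5,18],[0,0,0],1],[[0,1.5,24],[0,0,0],1],[[0,1.5,28],[0,0,0],1],[[0,1.5,28],[0,0,0],1],[[0,1.5,28],[0,0,0],1],[[0,1.5,28],[0,0,0],1]]'; python3 - <<'E'
from h import *
_,s=cap('scene','s3');st,w=cap('wrist','w3')
print(st['position'].round(4))
z=lambda im,x,y,a,b,f: cv2.resize(im[y:y+b,x:x+a],None,fx=f,fy=f,interpolation=cv2.INTER_CUBIC)
A=z(s,340,235,66,90,6); B=z(w,267,160,100,135,4)
cv2.imwrite('pics/c3.png',np.hstack([A,B])[:,:,::-1])
zf=st['position'][2]+.0187-.106
for c in('scene','wrist'): print(c,[proj(c,(.5255,.1263,zz),st).round(1).tolist() for zz in (.04,.064,.086,zf-.022,zf,zf+.006)])
E
```

```text
time_s: 6.72
position: [0.5271, 0.1251, 0.2032]
tcp_rot: [[-0.0, 1.0, 0.0], [1.0, 0.0, -0.0], [-0.0, 0.0, -1.0]]
force: [0.7, -0.1, -1.0]
opening: 0.239
[0.5272 0.1251 0.2034]
scene [[367.0, 298.5], [367.9, 289.5], [368.8, 280.8], [369.1, 277.5], [370.0, 268.4], [370.2, 265.8]]
wrist [[312.3, 224.3], [312.1, 230.4], [311.8, 236.8], [311.7, 239.4], [311.4, 247.3], [311.3, 249.7]]
```

View pics/c3.png

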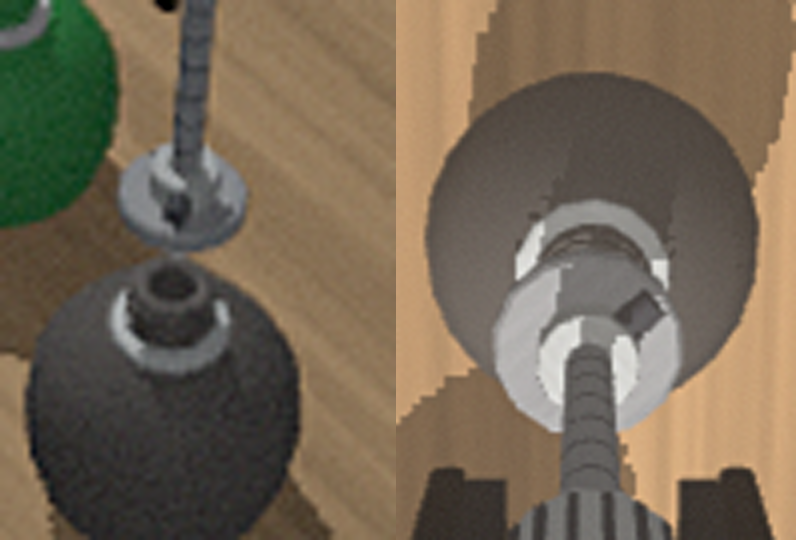

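Wrist columns show the foot centred on the bottle in x, within 0.3 mm. The y offset is less certain: the scene and wrist rows disagree by 1–3 mm. Turning the hand 90° about the gauge lets the wrist image columns measure y directly.

```bash
python3 -m jog '[[[0,0,-2],[0,0,-7],1],[[0,0,-2],[0,0,-14],1],[[0,0,-2],[0,0,-21],1],[[0,0,-2],[0,0,-28],1],[[0,0,-2],[0,0,-35],1],[[0,0,-2],[0,0,-42],1],[[0,0,-2],[0,0,-49],1],[[0,0,-2],[0,0,-56],1],[[0,0,-2],[0,0,-63],1],[[0,0,-2],[0,0,-70],1],[[0,0,-2],[0,0,-77],1],[[0,0,-2],[0,0,-84],1]]';python3 -m jog '[[[0,0,0],[0,0,-6],1],[[0,0,0],[0,0,-6],1],[[0,0,0],[0,0,-6],1],[[0,0,0],[0,0,-6],1]]'; python3 - <<'E'
from h import *
_,s=cap('scene','s4');st,w=cap('wrist','w4')
print(st['position'].round(4))
z=lambda im,x,y,a,b,f: cv2.resize(im[y:y+b,x:x+a],None,fx=f,fy=f,interpolation=cv2.INTER_CUBIC)
A=z(s,340,235,66,90,6); B=z(w,267,160,100,135,4)
cv2.imwrite('pics/c4.png',np.hstack([A,B])[:,:,::-1])
zf=st['position'][2]+.0187-.106
for c in('scene','wrist'): print(c,[proj(c,(.5255,.1263,zz),st).round(1).tolist() for zz in (.04,.064,.086,zf-.022,zf,zf+.006)])
E
```

```text
time_s: 7.82
position: [0.5271, 0.1251, 0.2055]
tcp_rot: [[-0.995, 0.098, 0.001], [0.098, 0.995, 0.0], [-0.001, 0.0, -1.0]]
force: [-0.9, 0.3, -1.9]
opening: 0.241
time_s: 8.15
position: [0.527, 0.1251, 0.2054]
tcp_rot: [[-1.0, 0.002, 0.0], [0.002, 1.0, 0.0], [-0.0, 0.0, -1.0]]
force: [-1.0, 0.1, -1.9]
opening: 0.242
[0.527  0.1251 0.2053]
scene [[367.0, 298.5], [367.9, 289.5], [368.8, 280.8], [369.1, 276.8], [370.0, 267.6], [370.3, 265.0]]
wrist [[315.8, 221.4], [315.8, 227.2], [315.8, 233.3], [315.8, 236.4], [315.9, 244.1], [315.9, 246.4]]
```

View pics/c4.png

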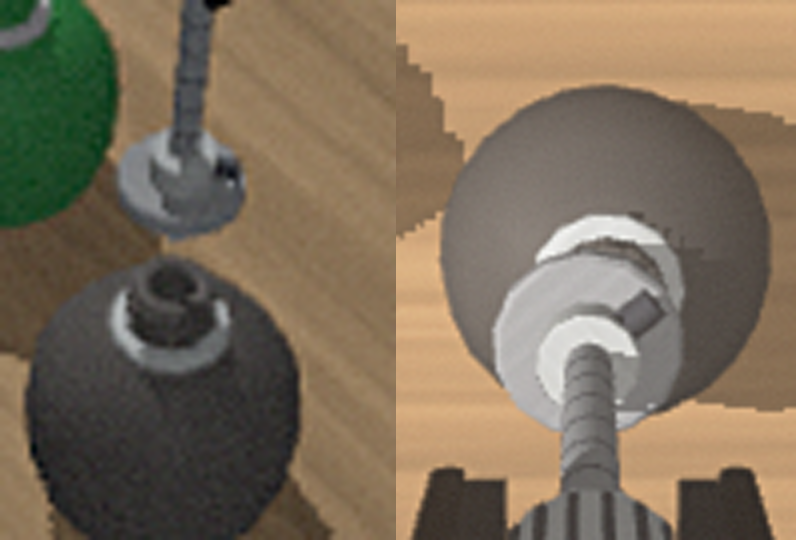

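Now the wrist columns read y, with image right being +y. The foot is at crop column 588 and the bottle axis at about 607, so the foot needs about +3.3 mm in y, which matches the scene row offset. The gauge sits about 2.5 mm off-centre along tool x in the pads, and the turn carried that to −x, so I correct by dx=-2.5, dy=+3.3 and lower.

```bash
python3 -m jog '[[[-1.2,1.6,0],[0,0,0],1],[[-2.5,3.3,0],[0,0,0],1],[[-2.5,3.3,0],[0,0,0],1],[[-2.5,3.3,2],[0,0,0],1],[[-2.5,3.3,4],[0,0,0],1],[[-2.5,3.3,6],[0,0,0],1],[[-2.5,3.3,6],[0,0,0],1],[[-2.5,3.3,6],[0,0,0],1],[[-2.5,3.3,6],[0,0,0],1]]'; python3 - <<'E'
from h import *
_,s=cap('scene','s5');st,w=cap('wrist','w5')
print(st['position'].round(4))
z=lambda im,x,y,a,b,f: cv2.resize(im[y:y+b,x:x+a],None,fx=f,fy=f,interpolation=cv2.INTER_CUBIC)
A=z(s,350,250,40,60,10); B=z(w,267,160,100,150,4)
cv2.imwrite('pics/c5.png',np.hstack([A,B])[:,:,::-1])
E
```

```text
time_s: 9.0
position: [0.5294, 0.1283, 0.1991]
tcp_rot: [[-1.0, 0.0, -0.0], [0.0, 1.0, -0.0], [0.0, -0.0, -1.0]]
force: [-0.7, -0.7, -1.0]
opening: 0.231
[0.5295 0.1283 0.1992]
```

View pics/c5.png

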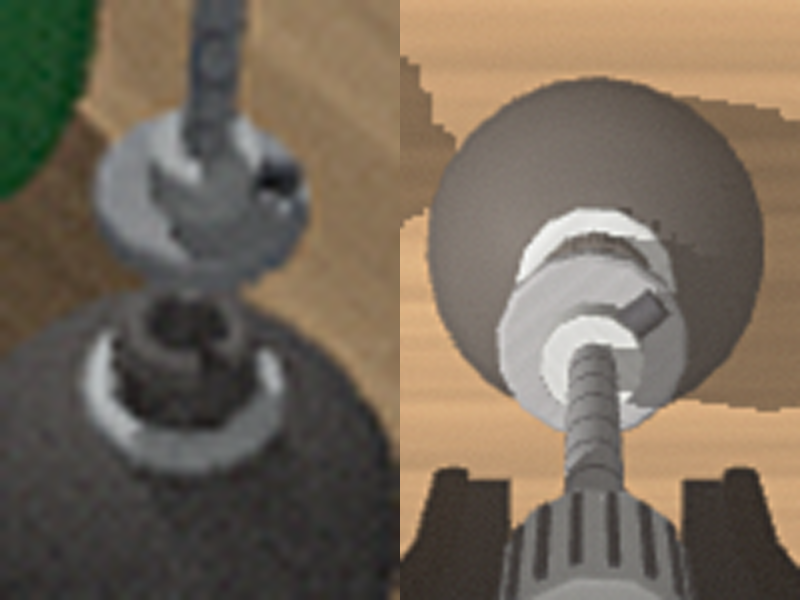

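The scene now shows the foot centred over the neck within about 1 mm. Foot at (370.2,269.7), bore at (369,282). In the wrist crop the foot axis and bottle axis coincide laterally (592/596). I lower slowly while watching the force.

```bash
python3 -m jog '[[[0,0,1],[0,0,0],1],[[0,0,2],[0,0,0],1],[[0,0,3],[0,0,0],1]]'; python3 -m jog '[[[0,0,1],[0,0,0],1],[[0,0,2],[0,0,0],1],[[0,0,3],[0,0,0],1]]';python3 -m jog '[[[0,0,1],[0,0,0],1],[[0,0,2],[0,0,0],1]]'
```

```text
time_s: 9.35
position: [0.5294, 0.1283, 0.1961]
tcp_rot: [[-1.0, 0.0, 0.0], [0.0, 1.0, -0.0], [-0.0, -0.0, -1.0]]
force: [-0.4, 0.5, -1.3]
opening: 0.237
time_s: 9.6
position: [0.5294, 0.1283, 0.193]
tcp_rot: [[-1.0, 0.0, -0.0], [0.0, 1.0, -0.0], [0.0, -0.0, -1.0]]
force: [-0.0, -0.1, -1.1]
opening: 0.238
time_s: 9.77
position: [0.5294, 0.1284, 0.191]
tcp_rot: [[-1.0, 0.0, -0.0], [0.0, 1.0, 0.0], [0.0, 0.0, -1.0]]
force: [0.9, -0.4, -1.4]
opening: 0.237
```

```bash
python3 -m jog '[[[0,0,1],[0,0,0],1],[[0,0,2],[0,0,0],1],[[0,0,3],[0,0,0],1]]'; python3 -m jog '[[[0,0,1],[0,0,0],1],[[0,0,2],[0,0,0],1],[[0,0,3],[0,0,0],1]]';python3 -m jog '[[[0,0,1],[0,0,0],1],[[0,0,2],[0,0,0],1],[[0,0,3],[0,0,0],1],[[0,0,4],[0,0,0],1]]'
```

```text
time_s: 10.02
position: [0.5294, 0.1284, 0.188]
tcp_rot: [[-1.0, 0.0, -0.0], [0.0, 1.0, -0.0], [0.0, -0.0, -1.0]]
force: [-0.6, 0.6, -0.7]
opening: 0.242
time_s: 10.27
position: [0.5294, 0.1284, 0.185]
tcp_rot: [[-1.0, 0.0, 0.0], [0.0, 1.0, -0.0], [-0.0, -0.0, -1.0]]
force: [0.2, 0.7, 0.0]
opening: 0.237
time_s: 10.6
position: [0.5294, 0.1284, 0.181]
tcp_rot: [[-1.0, 0.0, -0.0], [0.0, 1.0, -0.0], [0.0, -0.0, -1.0]]
force: [0.5, 0.2, -1.0]
opening: 0.242
```

Tip is inside the bore (about 14 mm below the rim) with no contact force. Next is lowering the foot on; a rise of about 3–4 N will mark the rod starting to slide.

```bash
for i in 1 2 3; do echo; done; python3 -m jog '[[[0,0,1],[0,0,0],1],[[0,0,2],[0,0,0],1],[[0,0,3],[0,0,0],1],[[0,0,4],[0,0,0],1]]'; python3 -m jog '[[[0,0,1],[0,0,0],1],[[0,0,2],[0,0,0],1],[[0,0,3],[0,0,0],1]]';python3 -m jog '[[[0,0,1],[0,0,0],1],[[0,0,2],[0,0,0],1],[[0,0,3],[0,0,0],1]]'; python3 -m jog '[[[0,0,1],[0,0,0],1],[[0,0,2],[0,0,0],1],[[0,0,3],[0,0,0],1]]'; python3 - <<'E'
from h import *
_,s=cap('scene','s6');st,w=cap('wrist','w6')
print(st['position'].round(4))
z=lambda im,x,y,a,b,f: cv2.resize(im[y:y+b,x:x+a],None,fx=f,fy=f,interpolation=cv2.INTER_CUBIC)
A=z(s,340,235,66,90,6); B=z(w,267,160,100,135,4)
cv2.imwrite('pics/c6.png',np.hstack([A,B])[:,:,::-1])
E
```

```text
time_s: 10.93
position: [0.5294, 0.1283, 0.177]
tcp_rot: [[-1.0, 0.0, -0.0], [0.0, 1.0, -0.0], [0.0, -0.0, -1.0]]
force: [0.5, -0.0, -1.4]
opening: 0.239
time_s: 11.18
position: [0.5294, 0.1283, 0.174]
tcp_rot: [[-1.0, 0.0, -0.0], [0.0, 1.0, -0.0], [0.0, -0.0, -1.0]]
force: [-0.0, -0.3, -1.3]
opening: 0.238
time_s: 11.43
position: [0.5299, 0.1283, 0.1716]
tcp_rot: [[-1.0, 0.0, 0.001], [0.0, 1.0, -0.0], [-0.001, -0.0, -1.0]]
force: [-0.0, -0.2, 2.5]
opening: 0.238
time_s: 11.68
position: [0.5297, 0.1283, 0.1683]
tcp_rot: [[-1.0, 0.0, 0.001], [0.0, 1.0, -0.0], [-0.001, -0.0, -1.0]]
force: [-0.0, -0.2, 2.0]
opening: 0.241
[0.5295 0.1283 0.1681]
```

View pics/c6.png

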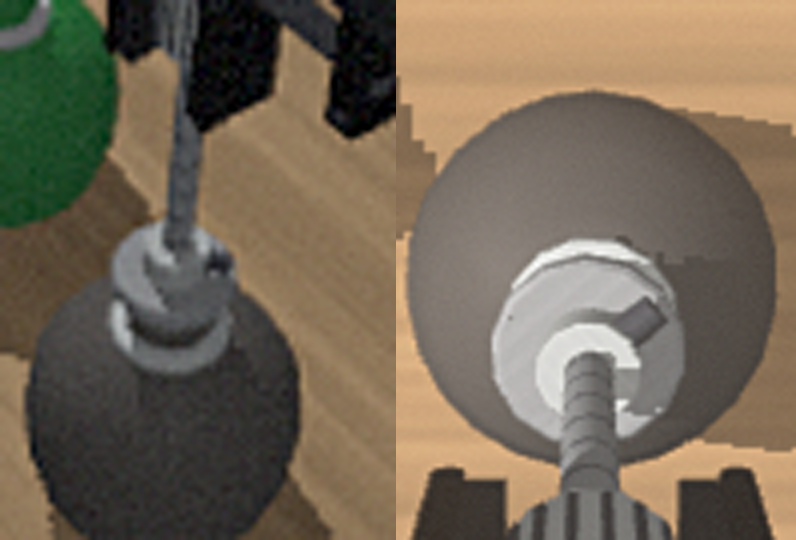

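The foot is seated on the neck, centred on the collar in both views. Contact came at TCP z≈0.1725, and the rod now slides at about 3 N (q≈15 mm). I keep pushing at 12 mm/s toward the shallowest possible bottom at q=44.

```bash
python3 -m jog '[[[0,0,1],[0,0,0],1],[[0,0,2],[0,0,0],1],[[0,0,3],[0,0,0],1],[[0,0,4],[0,0,0],1],[[0,0,5],[0,0,0],1],[[0,0,6],[0,0,0],1],[[0,0,7],[0,0,0],1],[[0,0,8],[0,0,0],1],[[0,0,9],[0,0,0],1],[[0,0,10],[0,0,0],1],[[0,0,11],[0,0,0],1],[[0,0,12],[0,0,0],1]]'; python3 -m jog '[[[0,0,1],[0,0,0],1],[[0,0,2],[0,0,0],1],[[0,0,3],[0,0,0],1],[[0,0,4],[0,0,0],1],[[0,0,5],[0,0,0],1],[[0,0,6],[0,0,0],1],[[0,0,7],[0,0,0],1],[[0,0,8],[0,0,0],1],[[0,0,9],[0,0,0],1],[[0,0,10],[0,0,0],1]]'
```

```text
time_s: 12.78
position: [0.5294, 0.1283, 0.156]
tcp_rot: [[-1.0, 0.0, -0.0], [0.0, 1.0, -0.0], [0.0, -0.0, -1.0]]
force: [0.5, 0.2, 2.5]
opening: 0.238
time_s: 13.62
position: [0.5294, 0.1283, 0.146]
tcp_rot: [[-1.0, 0.0, -0.0], [0.0, 1.0, -0.0], [0.0, -0.0, -1.0]]
force: [0.3, -0.6, 2.3]
opening: 0.238
```

```bash
cat > g.py <<'E'
import sys,re   # guard: show z and force, stop the chain once the push exceeds 4.5 N
t=sys.stdin.read(); f=float(re.search(r'force: \[.*?, .*?, (.*?)\]',t)[1]); z=re.search(r'position: \[.*?, .*?, (.*?)\]',t)[1]
print(z,f,end='; '); sys.exit(f>4.5)
E
python3 -m jog '[[[0,0,0.8],[0,0,0],1]]' | python3 g.py && python3 -m jog '[[[0,0,0.8],[0,0,0],1]]' | python3 g.py && python3 -m jog '[[[0,0,0.8],[0,0,0],1]]' | python3 g.py && python3 -m jog '[[[0,0,0.8],[0,0,0],1]]' | python3 g.py && python3 -m jog '[[[0,0,0.8],[0,0,0],1]]' | python3 g.py && python3 -m jog '[[[0,0,0.8],[0,0,0],1]]' | python3 g.py && python3 -m jog '[[[0,0,0.8],[0,0,0],1]]' | python3 g.py && python3 -m jog '[[[0,0,0.8],[0,0,0],1]]' | python3 g.py && python3 -m jog '[[[0,0,0.8],[0,0,0],1]]' | python3 g.py && python3 -m jog '[[[0,0,0.8],[0,0,0],1]]' | python3 g.py
```

```text
0.1452 2.5; 0.1445 1.7; 0.1437 1.5; 0.1429 2.3; 0.1421 3.1; 0.1413 2.2; 0.1405 2.5; 0.1397 3.0; 0.1389 2.7; 0.1381 2.2;
```

```bash

python3 -m jog '[[[0,0,0.6],[0,0,0],1]]' | python3 g.py && python3 -m jog '[[[0,0,0.6],[0,0,0],1]]' | python3 g.py && python3 -m jog '[[[0,0,0.6],[0,0,0],1]]' | python3 g.py && python3 -m jog '[[[0,0,0.6],[0,0,0],1]]' | python3 g.py && python3 -m jog '[[[0,0,0.6],[0,0,0],1]]' | python3 g.py && python3 -m jog '[[[0,0,0.6],[0,0,0],1]]' | python3 g.py && python3 -m jog '[[[0,0,0.6],[0,0,0],1]]' | python3 g.py && python3 -m jog '[[[0,0,0.6],[0,0,0],1]]' | python3 g.py && python3 -m jog '[[[0,0,0.6],[0,0,0],1]]' | python3 g.py && python3 -m jog '[[[0,0,0.6],[0,0,0],1]]' | python3 g.py && python3 -m jog '[[[0,0,0.6],[0,0,0],1]]' | python3 g.py && python3 -m jog '[[[0,0,0.6],[0,0,0],1]]' | python3 g.py && python3 -m jog '[[[0,0,0.6],[0,0,0],1]]' | python3 g.py && python3 -m jog '[[[0,0,0.6],[0,0,0],1]]' | python3 g.py && python3 -m jog '[[[0,0,0.6],[0,0,0],1]]' | python3 g.py
```

```text
0.1374 2.5; 0.1369 2.0; 0.1363 2.7; 0.1357 1.7; 0.1351 3.0; 0.1345 2.1; 0.1339 2.3; 0.1333 3.8; 0.1327 1.2; 0.1321 2.2; 0.1315 2.2; 0.1309 1.8; 0.1303 3.1; 0.1297 2.0; 0.1291 1.6;
```

```bash

python3 -m jog '[[[0,0,0.6],[0,0,0],1]]' | python3 g.py && python3 -m jog '[[[0,0,0.6],[0,0,0],1]]' | python3 g.py && python3 -m jog '[[[0,0,0.6],[0,0,0],1]]' | python3 g.py && python3 -m jog '[[[0,0,0.6],[0,0,0],1]]' | python3 g.py && python3 -m jog '[[[0,0,0.6],[0,0,0],1]]' | python3 g.py && python3 -m jog '[[[0,0,0.6],[0,0,0],1]]' | python3 g.py && python3 -m jog '[[[0,0,0.6],[0,0,0],1]]' | python3 g.py && python3 -m jog '[[[0,0,0.6],[0,0,0],1]]' | python3 g.py && python3 -m jog '[[[0,0,0.6],[0,0,0],1]]' | python3 g.py && python3 -m jog '[[[0,0,0.6],[0,0,0],1]]' | python3 g.py && python3 -m jog '[[[0,0,0.6],[0,0,0],1]]' | python3 g.py && python3 -m jog '[[[0,0,0.6],[0,0,0],1]]' | python3 g.py && python3 -m jog '[[[0,0,0.6],[0,0,0],1]]' | python3 g.py && python3 -m jog '[[[0,0,0.6],[0,0,0],1]]' | python3 g.py && python3 -m jog '[[[0,0,0.6],[0,0,0],1]]' | python3 g.py
```

```text
0.1285 2.6; 0.1279 2.8; 0.1273 2.1; 0.1267 3.0; 0.1261 2.8; 0.1255 1.3; 0.1249 2.9; 0.1243 3.0; 0.1237 2.9; 0.1231 2.9; 0.1225 2.6; 0.1219 1.8; 0.1213 1.8; 0.1207 2.5; 0.1201 2.0;
```

```bash

python3 -m jog '[[[0,0,0.5],[0,0,0],1]]' | python3 g.py && python3 -m jog '[[[0,0,0.5],[0,0,0],1]]' | python3 g.py && python3 -m jog '[[[0,0,0.5],[0,0,0],1]]' | python3 g.py && python3 -m jog '[[[0,0,0.5],[0,0,0],1]]' | python3 g.py && python3 -m jog '[[[0,0,0.5],[0,0,0],1]]' | python3 g.py && python3 -m jog '[[[0,0,0.5],[0,0,0],1]]' | python3 g.py && python3 -m jog '[[[0,0,0.5],[0,0,0],1]]' | python3 g.py && python3 -m jog '[[[0,0,0.5],[0,0,0],1]]' | python3 g.py && python3 -m jog '[[[0,0,0.5],[0,0,0],1]]' | python3 g.py && python3 -m jog '[[[0,0,0.5],[0,0,0],1]]' | python3 g.py
```

```text
0.1196 2.6; 0.1191 2.2; 0.1186 2.1; 0.1181 1.7; 0.1176 2.2; 0.1171 2.4; 0.1166 1.7; 0.1161 2.3; 0.1156 6.6;
```

Contact: the force jumped to 6.6 N at TCP z 0.1156. Hold and check.

```bash
python3 -m jog '[[[0,0,0],[0,0,0],1],[[0,0,0],[0,0,0],1]]'; python3 -m jog '[[[0,0,0],[0,0,0],1],[[0,0,0],[0,0,0],1]]'
```

```text
time_s: 17.87
position: [0.5295, 0.1284, 0.1157]
tcp_rot: [[-1.0, 0.0, 0.0], [0.0, 1.0, 0.0], [-0.0, 0.0, -1.0]]
force: [0.3, -0.4, 3.1]
opening: 0.24
time_s: 18.03
position: [0.5295, 0.1284, 0.1157]
tcp_rot: [[-1.0, 0.0, 0.0], [0.0, 1.0, 0.0], [-0.0, 0.0, -1.0]]
force: [-1.2, -1.4, 2.7]
opening: 0.242
```

```bash
python3 -m jog '[[[0,0,0.3],[0,0,0],1],[[0,0,0.3],[0,0,0],1]]' | python3 g.py && python3 -m jog '[[[0,0,0.3],[0,0,0],1],[[0,0,0.3],[0,0,0],1]]' | python3 g.py && python3 -m jog '[[[0,0,0.3],[0,0,0],1],[[0,0,0.3],[0,0,0],1]]' | python3 g.py
```

```text
0.1156 5.2;
```

```bash
python3 -m jog '[[[0,0,0],[0,0,0],1],[[0,0,0],[0,0,0],1]]' | python3 g.py; python3 -m jog '[[[0,0,0.3],[0,0,0],1],[[0,0,0.3],[0,0,0],1],[[0,0,0.3],[0,0,0],1]]' | python3 g.py;  python3 - <<'E'
from h import *
_,s=cap('scene','s7');st,w=cap('wrist','w7')
print(st['position'].round(4),st['force'])
z=lambda im,x,y,a,b,f: cv2.resize(im[y:y+b,x:x+a],None,fx=f,fy=f,interpolation=cv2.INTER_CUBIC)
A=z(s,340,235,66,90,6); B=z(w,267,160,100,135,4)
cv2.imwrite('pics/c7.png',np.hstack([A,B])[:,:,::-1])
E
```

```text
0.1156 5.7; 0.1155 6.8; [0.5297 0.1284 0.1155] [-0.89176242 -0.56259305  6.04653028]
```

View pics/c7.png

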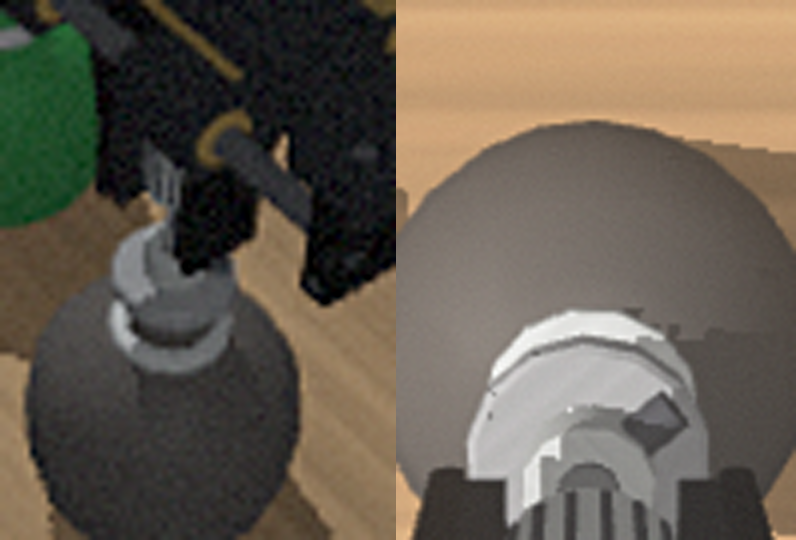

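Pushing 0.6 mm further raised the force to 6–7 N with almost no travel, so the rod has bottomed. The pictures show the foot flat on the neck and the bottle upright. I hold for about 1.5 s.

```bash
python3 -m jog '[[[0,0,0.1],[0,0,0],1],[[0,0,0.1],[0,0,0],1],[[0,0,0.1],[0,0,0],1],[[0,0,0.1],[0,0,0],1],[[0,0,0.1],[0,0,0],1],[[0,0,0.1],[0,0,0],1],[[0,0,0.1],[0,0,0],1],[[0,0,0.1],[0,0,0],1]]' | python3 g.py;  python3 -m jog '[[[0,0,0],[0,0,0],1],[[0,0,0],[0,0,0],1],[[0,0,0],[0,0,0],1],[[0,0,0],[0,0,0],1],[[0,0,0],[0,0,0],1],[[0,0,0],[0,0,0],1],[[0,0,0],[0,0,0],1],[[0,0,0],[0,0,0],1],[[0,0,0],[0,0,0],1],[[0,0,0],[0,0,0],1]]' | python3 g.py; python3 -m jog '[[[0,0,0],[0,0,0],1],[[0,0,0],[0,0,0],1],[[0,0,0],[0,0,0],1],[[0,0,0],[0,0,0],1],[[0,0,0],[0,0,0],1],[[0,0,0],[0,0,0],1]]' | python3 g.py
```

```text
0.1155 7.2; 0.1155 6.9; 0.1155 7.6;
```

```bash
python3 -m jog '[[[0,0,-0.5],[0,0,0],1],[[0,0,-0.5],[0,0,0],1],[[0,0,-0.5],[0,0,0],0.6],[[0,0,-0.5],[0,0,0],0.6],[[0,0,-0.5],[0,0,0],0.6],[[0,0,-0.5],[0,0,0],0.3],[[0,0,-0.5],[0,0,0],0.2],[[0,0,-0.5],[0,0,0],0.2],[[0,0,-0.5],[0,0,0],0.2]]'; python3 -m jog '[[[0,0,0],[0,0,0],0.2],[[0,0,-10],[0,0,0],0.2],[[0,0,-25],[0,0,0],0.2],[[0,0,-45],[0,0,0],0.2],[[0,0,-70],[0,0,0],0.2],[[0,0,-95],[0,0,0],0.2],[[0,0,-110],[0,0,0],0.2],[[0,0,-120],[0,0,0],0.2],[[0,0,-120],[0,0,0],0.2],[[0,0,-120],[0,0,0],0.2]]';  python3 - <<'E'
from h import *
_,s=cap('scene','s8');st,w=cap('wrist','w8')
print(st['position'].round(4),st['force'])
z=lambda im,x,y,a,b,f: cv2.resize(im[y:y+b,x:x+a],None,fx=f,fy=f,interpolation=cv2.INTER_CUBIC)
A=z(s,328,215,80,110,5); B=z(w,250,150,133,183,3)
o=np.zeros((550,800,3),np.uint8); o[:550,:400]=A; o[:549,400:799]=B
cv2.imwrite('pics/c8.png',o[:,:,::-1])
E
```

```text
time_s: 21.47
position: [0.5293, 0.1284, 0.1153]
tcp_rot: [[-1.0, 0.0, -0.0], [0.0, 1.0, 0.0], [0.0, 0.0, -1.0]]
force: [-0.4, -0.2, 0.4]
opening: 0.619
time_s: 22.3
position: [0.5293, 0.1284, 0.2358]
tcp_rot: [[-1.0, 0.0, 0.001], [0.0, 1.0, 0.0], [-0.001, 0.0, -1.0]]
force: [0.7, -0.7, -1.4]
opening: 0.798
[0.5287 0.1283 0.2349] [ 0.1549774  -0.65188596 -0.06043076]
```

View pics/c8.png

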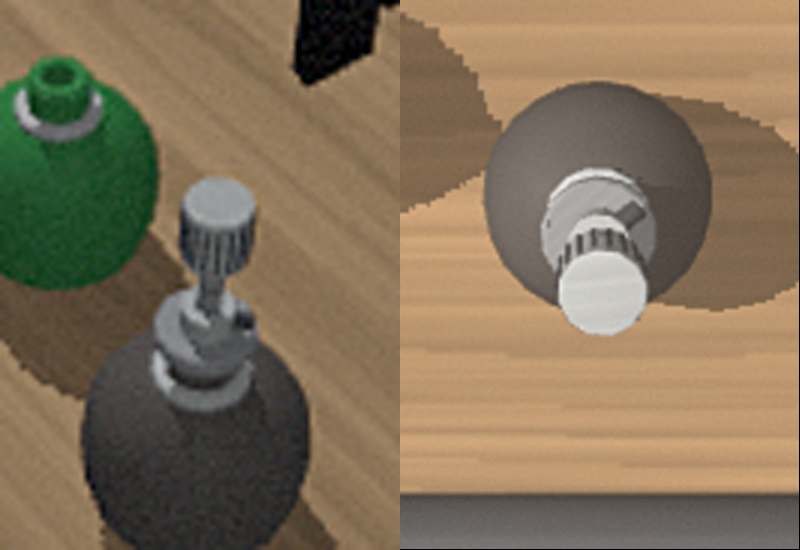

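Final view: the gauge stands upright on the dark neck with its foot centred. In the scene crop the knob is at (217,205) and the foot at (205,330), and the sideways shift matches a vertical rod. The gripper is clear, so I hand in.

```bash
python3 -c "
from rig import bot
print(bot.read_state()['qvel'].round(2)); print(bot.hand_in())"
```

```text
[-0.04  0.59  0.06  0.04  0.01  0.01]
the job is handed in; nothing more can be done
None
```

The depth gauge is standing on the dark bottle, foot on the neck and rod on the bottom. I handed the job in at about 22 s; no verdict came back.

**What I did:**
- I lifted the small gauge from the block and centred it over the neck, using the scene camera and two wrist views 90° apart.
- The foot touched down gently at about 2–3 N. I slid the rod down at 12 mm/s or slower until the reading jumped to 6.6 N.
- I held it against the bottom at about 7 N for 2 s. I then eased off, released and backed away.

**Last checks:**
- **Bottomed out:** another 0.9 mm or so of commanded push moved the rod only about 0.2 mm, and the force settled at about 7 N.
- **Final picture:** the foot is flat and centred on the neck to about 1–2 mm. The rod is vertical and the bottle upright. I did not check the bystanders in a final picture.

**What disagreed:**
- **Rod travel:** my figures put the rod about 67.7 mm through the foot, but the deepest possible bottom would give 64 mm. I put the 3–4 mm down to camera error in the knob's height. The depth should be read off the gauge's own marks.
- **Camera offset:** the fixed cameras read about 2 mm off the arm's frame in x and y, so I centred by comparing foot and bottle in the wrist views.

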